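Sound check: microphone to the single-cone loudspeaker

TASK

Draw the cordless microphone out of its sloping desk holder and turn it level, its head pointing straight at the middle of the cone of the lower, single-cone loudspeaker, with the head about 5 cm in front of the cone. Finish while holding it still there in the gripper: do not put it down or let go. The microphone must not touch either loudspeaker, and everything else on the desk stays where it is.

Things in the scene. Friction and masses are not known exactly. Their poses are not given: they have to be found in the camera images.
- mic: cordless stick microphone, 190 mm long, 0.24 kg. Origin: centre of the flat end of its handle (foot); its z axis runs from foot to head. Round black handle 25 mm across to z = 138 mm, then a steel grille head up to 49 mm across. Balances near z = 105 mm. At first its lowest 65 mm stand in the holder's tube, head up, leaning about 45 degrees towards the holder's x axis
- mic_head (a point): the foremost point of the microphone's grille, on its long axis, 190 mm from the foot
- holder: fixed desk holder: base plate 120 x 85 x 14 mm with a black tube sloping up at 45 degrees towards its x axis. Origin: centre of the underside; z is up. Tube 38 mm across outside, 28.4 mm bore, 65 mm deep; the microphone slides out loosely along the tube
- holder_mouth (a point): centre of the mouth of the holder's tube, 79.5 mm above the desk
- speaker: the lower, wider loudspeaker with ONE large cone: black cabinet on a wooden plinth, 160 deep x 170 wide x 235 mm high, fixed. Origin: centre of the underside; its upright front with the cone faces along its own -x axis; z is up. It stands side by side with the tall speaker, in either order
- cone (a point): centre of this loudspeaker's cone on its front, 138 mm above the desk; axes as speaker
- tall_speaker: the other loudspeaker, fixed, taller and narrower, with TWO cones (large below, small above): 160 deep x 135 wide x 300 mm high; not to be used. Origin: centre of the underside; its front faces its own -x axis
- key: Morse key on a wooden base 150 x 90 mm, 50 mm high; a loose bystander, to be left alone. Origin: centre of its underside
- mug: white mug 80 mm across, 92 mm high; a loose bystander, to be left alone. Origin: centre of its underside
- notepad: white notepad 110 x 150 x 12 mm lying flat; a loose bystander, to be left alone. Origin: centre of its underside
- pencil: pencil 8 mm thick, 150 mm long, lying on the notepad; a loose bystander, to be left alone. Origin: centre of its underside
- handheld: handheld radio 110 x 56 x 34 mm with a 100 mm stub aerial, lying on its back; a loose bystander, to be left alone. Origin: centre of its underside
- screwdriver: screwdriver 170 mm long, lying; a loose bystander, to be left alone. Origin: centre of its underside
- meter: grey panel meter box 80 x 110 x 75 mm; a loose bystander, to be left alone. Origin: centre of its underside
Not all that is in view belongs to the job. Leave any purple look-alike of the mic alone.

How it is judged:
By the outcome, as a careful person would: the job done as asked, in the order asked, and still so for the second after the job is handed in, while the arm keeps its last pose, push and grip.
It also fails if it takes over 38 s, if anything falls off the work surface, if the arm or the gripper's body presses on something with over 40 N, if the wrist force passes 120 N, or if a joint passes its speed limit or range.

ROBOT

A 6-joint arm with a two-finger parallel gripper is mounted at the origin on the work surface. World frame = base frame: x ahead of the robot, y to its left, z up, the work surface at z = 0. Lengths are in m, angles in degrees, forces in N, time in s.
With the tool pointing down it reaches from about 0.3 to 1 m from the base axis. Payload 5.1 kg.
Tool frame: the origin (TCP) lies between the finger pads; the fingertips stand nose_length ahead of it and the grasp point (between the pads) lies 2 mm behind it (nose_length is the distance from the TCP to the fingertips, in m); z points along the fingers, y is the line along which they close (so a half turn about z gives the same grasp; the last joint's range is limited). The gripper opens to 95 mm and grips with 3 to 60 N. Pads are 20 mm wide; open, the fingers measure 119 mm over their backs; the gripper's body (75 mm by 180 mm) begins 59 mm behind the grasp point.
Start: joints at [-79.274, 7.093, 94.555, -0, 78.352, -4.733], TCP at [0.173, -0.626, 0.232] pointing down, gripper open.
Joint ranges: [-149.61, 149.61], [-58.7, 133.49], [1.44, 155.28], [-77.14, 257.14], [18.33, 153.61], [-166.67, 166.67]. Speed limits (degrees/s): [147.25, 147.25, 180, 180, 180, 180].

INTERFACE

Orientations are given as [roll, pitch, yaw] about the fixed x, y, z axes, in that order (R = Rz(yaw) Ry(pitch) Rx(roll)).
In Python, from station import sense, get_image, camera_params, finish_job, nose_length gives the robot as it stands.
- The arm moves only by the tool send_rows, never from a script. Its argument "commands" is a list of rows, each a list of 3 entries, a list of its own where there are three numbers: the shift along the tool's x, y, z normalised to -1 to 1, where 1 is 0.2 m, then the turn, a rotation vector about the tool's x, y, z normalised to -1 to 1, where 1 is pi rad, then the finger opening in mm, from 0 to 95.1. In form: [[[tx, ty, tz], [wx, wy, wz], claw], ...]. A call has 1 to 12 rows; each row is the pose to reach, as a shift and turn from the pose commanded when the call began, along the tool's axes at that moment, turning the shorter way round; what a row does not reach only later rows make up. A row lasts 1/12 s, in which the tool goes at most 41.7 mm and 7.16 degrees, less where a joint would pass 70% of its speed; a pose out of reach is approached as far as the arm can. A call with a number of a shift or a turn outside -1 to 1 is refused whole. A call with a gripper value outside its range is refused whole. The fingers move at their own pace and stop on an object; "newtons" is the grip in N (left out, the last holds). Time passes only in rows, so rows that repeat a pose let the fingers close. It gives the time, the measured TCP pose, the force, the opening and the grip force at its end, in the units of the state.
- sense(): the state, without advancing time (a new reading comes with each control period).
- get_image(name): name is "side" or "top"; returns (picture, depth): 480x640x3 uint8, red, green, blue; 480x640 float32, m along the optical axis (not along the pixel's ray), 0 where there is no reading.
- camera_params(name): a dict with "vfov" (degrees; the focal length in pixels is half the picture's height over the tangent of half this angle, whatever the lens; pixels are square), "cx", "cy" (the principal point, pixels), "origin" and "attitude" of the camera in the world. Camera axes: x right, y down, z forward; pixel columns grow to the right and rows downward; lengths in m; the calibration is good to about 2 mm. A picture is of the moment at which its call begins. camera_params takes no time and is no camera call.
- finish_job(): hands the job in; it is judged then, once.
The state is a dict: "t": time; "joint_pos": joint angles; "qd": joint speeds; "effort": joint torques, N m; "ee_pos": TCP position; "orientation": TCP orientation; "wrist_force": force on the tool from outside, world axes, zero at the start; "ft_torque": the same for the moment, N m; "width": opening from 0.0 (shut) to 1.0 (fully open); "grip_force": force on a finger pad.
Only numpy, scipy, OpenCV 4.12 (cv2) and the standard library are available. Lean on these libraries where they do the work, as an engineer would, in place of code of your own. Each camera call takes 0.05 s, during which the arm holds its last target. There are 200 camera calls.

## Working session

There is one attempt and no reset: what is moved stays moved. The work goes in short steps, Python scripts to look and compute and a tool call to move; the robot and the scene stay as the last step left them, time stands still between calls to the robot, and variables do not carry over. Pictures are saved under pics/ and viewed, at most 10 in all, crops included, and the job is handed in when it is done.

Besides the shell and the picture viewer there is one more tool, called after ">>>" as name(argument=value, ...) on one line, values as JSON. send_rows: Moves the arm, as the interface text tells. Its arguments: {"type":"object","properties":{"commands":{"type":"array"},"newtons":{"type":"number"}},"required":["commands"]}

```bash
mkdir -p pics; ls; python3 - <<'E'
from station import *
import cv2,numpy as np
print(sense(), nose_length)
for n in("side","top"):
    p,d=get_image(n); cv2.imwrite(f"pics/{n}0.png",p[:,:,::-1]); np.save(f"{n}0.npy",d); print(n,camera_params(n))
E
```

```text
pics
{'t': 0.0, 'joint_pos': array([-7.92732096e+01,  7.13381393e+00,  9.46330639e+01, -1.12897563e-03,
        7.83516692e+01, -4.73260861e+00]), 'qd': array([-0.07760949, -0.03173324, -0.02433534,  0.00434646,  0.00293338,
       -0.05649479]), 'effort': array([ 6.66962169e-04, -4.17598987e+01, -3.59931207e+01,  7.74163823e-02,
        4.91971930e-02, -1.97577501e-04]), 'ee_pos': array([ 0.17311564, -0.62589794,  0.23039393]), 'orientation': array([-1.79881766e+02, -8.67931654e-03,  1.54596192e+01]), 'wrist_force': array([-1.10325393,  0.21984576, -0.24567202]), 'ft_torque': array([ 0.01261532, -0.02882629, -0.01798297]), 'grip_force': 0.0, 'width': 1.002442851512521} 0.017
side {'vfov': 49.207307420743945, 'cx': 317.8221309481237, 'cy': 237.77643584713087, 'origin': array([ 0.28490936, -1.23412749,  1.23490132]), 'attitude': array([-132.40951316,    0.62580011,   -9.516456  ])}
top {'vfov': 45.778204489349676, 'cx': 315.47092310323615, 'cy': 249.53613671494125, 'origin': array([ 0.21580025, -0.02920236,  1.55754227]), 'attitude': array([-169.06338297,    0.22593591,  -90.00176749])}
```

View pics/side0.png

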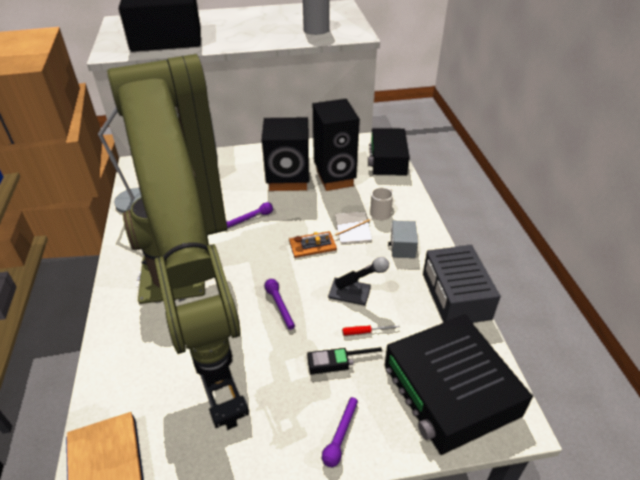

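View pics/top0.png

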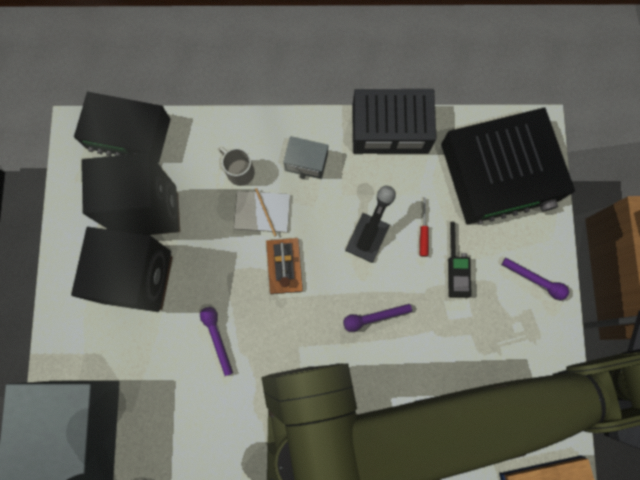

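The side view shows the lower speaker's cone at about (286,162), with the mic head at (381,265) and the tube at (350,280). In the top view the mic head is at (387,195), the holder at (368,238), and the lower speaker at (122,268) with its cone facing right.

```bash
cat > h.py <<'E'
import numpy as np, cv2
from scipy.spatial.transform import Rotation as R
from scipy.optimize import least_squares
from station import *
def cloud(n,d):
    c=camera_params(n); f=240/np.tan(np.radians(c['vfov']/2))
    v,u=np.mgrid[:480,:640]
    P=np.dstack([(u-c['cx'])/f*d,(v-c['cy'])/f*d,d])
    W=P@R.from_euler('xyz',c['attitude'],degrees=True).as_matrix().T+c['origin']
    W[d==0]=np.nan
    return W
def rot(e): return R.from_euler('xyz',e,degrees=True)
E
python3 - <<'E'
from h import *
S=cloud('side',np.load('side0.npy'));T=cloud('top',np.load('top0.npy'))
np.set_printoptions(precision=4,suppress=True)
for n,W,pts in(('side',S,[(286,162),(381,265),(350,280),(268,175),(304,175),(300,400)]),('top',T,[(387,195),(377,215),(368,235),(122,268),(158,270),(158,200),(330,400)])):
    for u,v in pts: print(n,u,v,W[v,u])
# speaker top + front
A=np.vstack([S.reshape(-1,3),T.reshape(-1,3)]);A=A[~np.isnan(A).any(1)]
tt=T[215:320,65:185].reshape(-1,3); tt=tt[np.abs(tt[:,2]-.235)<.008]
r=cv2.minAreaRect(tt[:,:2].astype(np.float32)*1000); print('top rect',r, np.median(tt[:,2]))
f=S[130:180,268:305].reshape(-1,3)
m=f[~np.isnan(f).any(1)]; m=m[(m[:,2]>.05)&(m[:,2]<.225)]
for k in range(5):
    c=m.mean(0);n=np.linalg.svd(m-c)[2][2]; e=(m-c)@n; m=m[np.abs(e)<max(.003,1.5*e.std())]
print('front',c,n,e.std(),len(m))
# mic head
for nm,W,b in(('side',S,(255,275,371,391)),('top',T,(185,205,377,397))):
    h=W[b[0]:b[1],b[2]:b[3]].reshape(-1,3); h=h[h[:,2]>.13]
    q=least_squares(lambda p:np.linalg.norm(h-p,axis=1)-.0245,h.mean(0)-[0,0,.01],loss='soft_l1',f_scale=.002); print(nm,'head',q.x,len(h),np.sqrt(2*q.cost/len(h)))
a=cv2.imread('pics/side0.png')[235:315,315:405];b=cv2.imread('pics/top0.png')[175:270,335:435]
a=cv2.resize(a,(395,395),interpolation=2);b=cv2.resize(b,(395,395),interpolation=2)
cv2.imwrite('pics/c1.png',np.hstack([a,b]))
E
```

```text
side 286 162 [0.424  0.3755 0.1425]
side 381 265 [ 0.6271 -0.2187  0.1607]
side 350 280 [ 0.5455 -0.1871  0.0798]
side 268 175 [0.3547 0.3933 0.0806]
side 304 175 [0.4887 0.3737 0.0771]
side 300 400 [ 0.3456 -0.5091 -0.0007]
top 387 195 [ 0.623  -0.2042  0.1746]
top 377 215 [ 0.5838 -0.1833  0.1248]
top 368 235 [ 0.5396 -0.1627  0.0844]
top 122 268 [0.4274 0.4323 0.2349]
top 158 270 [0.4365 0.3723 0.1459]
top 158 200 [0.5923 0.3549 0.2388]
top 330 400 [ 0.1593 -0.0465  0.7259]
top rect ((459.8976745605469, 454.1806335449219), (166.5327606201172, 222.65127563476562), 80.91299438476562) 0.2356478015973531
front [0.4249 0.3792 0.1434] [-0.1391 -0.9903  0.002 ] 0.0018265334007252572 691
side head [ 0.6291 -0.2037  0.1494] 245 0.0020220886482010987
top head [ 0.6307 -0.2043  0.1487] 311 0.0019014683113563443
```

View pics/c1.png

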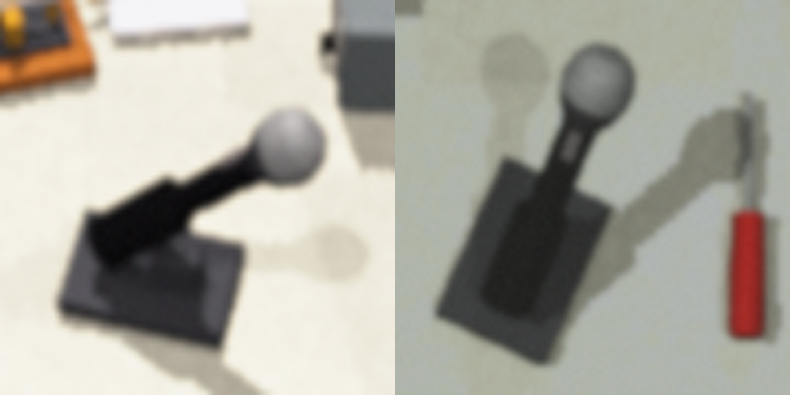

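The crop shows the tube rising to the upper right, with the free handle between its mouth and the grille. Next I fit the mic axis and the cone centre and work out the first move.

```bash
cat >> h.py <<'E'
def go(p,Rm):
    s=sense(); R0=rot(s['orientation'])
    d=R0.inv().apply(np.array(p)-s['ee_pos'])/.2; w=(R0.inv()*R.from_matrix(Rm)).as_rotvec()/np.pi
    return d.round(3),w.round(4)
def frame(x,z): return np.column_stack([x,np.cross(z,x),z])
E
python3 - <<'E'
from h import *
np.set_printoptions(precision=4,suppress=True)
S=cloud('side',np.load('side0.npy'));T=cloud('top',np.load('top0.npy'))
H=np.array([.630,-.204,.149])
ax=lambda p:np.array([np.cos(p[1])*np.cos(p[0]),np.cos(p[1])*np.sin(p[0]),np.sin(p[1])])
P=np.vstack([S[255:300,325:380].reshape(-1,3),T[185:262,345:397].reshape(-1,3)])
P=P[(P[:,2]>.03)]
a=ax([-.45,np.pi/4])
t=(P-H)@a; r=np.linalg.norm(P-H-np.outer(t,a),axis=1)
h=P[(t<-.04)&(t>-.09)&(r<.03)]
def res(p):
    A=ax(p); c=H+p[4]*np.array([0,0,1])*0; Hh=np.array([p[2],p[3],H[2]])
    d=h-Hh; return np.linalg.norm(d-np.outer(d@A,A),axis=1)-.0125
q=least_squares(res,[-.45,np.pi/4,H[0],H[1],0],loss='soft_l1',f_scale=.002)
print('handle',len(h),np.degrees(q.x[:2]),q.x[2:4],np.sqrt(2*q.cost/len(h)))
# joint: handle(.0125) & tube(.019) through head
k=P[(t<-.11)&(t>-.15)&(r<.03)]
def res2(p):
    A=ax(p);o=[]
    for X,rr in((h,.0125),(k,.019)):
        d=X-p[2:5];o.append(np.linalg.norm(d-np.outer(d@A,A),axis=1)-rr)
    return np.r_[np.hstack(o),(p[2:5]-H)*5]
q=least_squares(res2,[-.45,np.pi/4,*H],loss='soft_l1',f_scale=.002);print('joint',len(k),np.degrees(q.x[:2]),q.x[2:])
# holder base yaw
b=T[205:270,335:400].reshape(-1,3);b=b[np.abs(b[:,2]-.014)<.004];print('base',cv2.minAreaRect(b[:,:2].astype(np.float32)*1000))
# speaker top
W=T[220:320,65:185].reshape(-1,3); W=W[(np.abs(W[:,2]-.235)<.006)&(W[:,0]<.525)]
print('sp top',cv2.minAreaRect(W[:,:2].astype(np.float32)*1000))
W=T[150:240,75:185].reshape(-1,3); W=W[(np.abs(W[:,2]-.3)<.008)]
print('tall top',cv2.minAreaRect(W[:,:2].astype(np.float32)*1000))
# front face extents in side
n=np.array([-.139,-.990,0]);n/=np.linalg.norm(n);x=np.array([.990,-.139,0])
f=S[110:200,250:315].reshape(-1,3); f=f[np.abs((f-[.4249,.3792,.14])@n)<.006]
u=f@x;print('front u',np.percentile(u,[1,50,99]),'z',np.percentile(f[:,2],[1,99]), 'n off',np.median(f@n))
im=cv2.imread('pics/side0.png')[110:195,255:315];cv2.imwrite('pics/c2.png',cv2.resize(im,(420,595),interpolation=2))
h0=ax([np.radians(-24),0]);z=np.array([0,0,1.]);A=(h0+z)/2**.5;tz=(h0-z)/2**.5
g=H-A*.0635; print('grasp',g); print('pre',go(g-tz*.12,frame(A,tz)))
for nm,r0,r1,c0,c1 in(('meter',130,180,283,330),('mug',145,190,218,255),('key',235,295,265,303)):
    o=T[r0:r1,c0:c1].reshape(-1,3);o=o[o[:,2]>.015];print(nm,o.min(0),o.max(0))
E
```

```text
handle 271 [-25.1159  44.0524] [ 0.6285 -0.2034] 0.0020731895903000537
joint 348 [-24.7424  43.8216] [ 0.6297 -0.2038  0.1495]
base ((544.4844970703125, -165.65640258789062), (173.4504852294922, 166.90972900390625), 83.9307861328125)
sp top ((434.34881591796875, 458.5579833984375), (162.60406494140625, 169.92596435546875), 81.34452056884766)
tall top ((617.342041015625, 436.6337890625), (137.49758911132812, 161.7649383544922), 5.711581230163574)
front u [0.2485 0.3664 0.449 ] z [-0.0015  0.238 ] n off -0.43527130333616404
grasp [ 0.589  -0.1857  0.1041]
pre (array([ 2.263, -1.836,  0.212]), array([-0.0866,  0.24  ,  0.2075]))
meter [ 0.7192 -0.056   0.0151] [0.8223 0.0663 0.0875]
mug [0.6997 0.1516 0.0155] [0.7919 0.2445 0.1003]
key [0.393  0.0136 0.015 ] [0.5538 0.1139 0.0558]
```

View pics/c2.png

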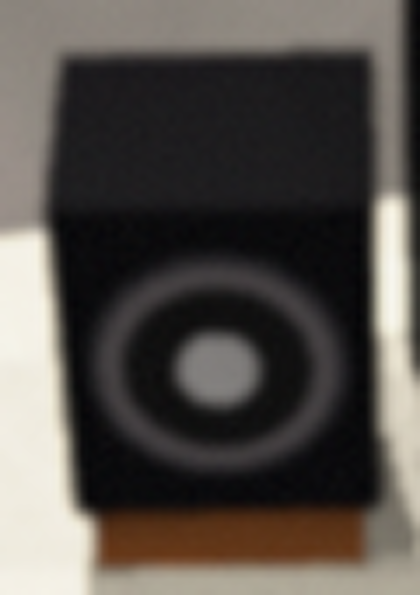

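The dome centre in the crop is at (218,368), which is side pixel (286,162). That puts the cone at about (0.4235, 0.3785, 0.138) with the speaker at yaw 81.7°. Now I start moving.

>>> send_rows(commands=[[[1.0,-0.85,-0.3],[-0.043,0.12,0.104],95],[[1.0,-0.85,-0.3],[-0.043,0.12,0.104],95],[[1.0,-0.85,-0.3],[-0.043,0.12,0.104],95],[[1.0,-0.85,-0.3],[-0.043,0.12,0.104],95],[[1.0,-0.85,-0.3],[-0.043,0.12,0.104],95],[[1.0,-0.85,-0.3],[-0.043,0.12,0.104],95],[[1.0,-0.85,-0.3],[-0.043,0.12,0.104],95],[[1.0,-0.85,-0.3],[-0.043,0.12,0.104],95],[[1.0,-0.85,-0.3],[-0.043,0.12,0.104],95],[[1.0,-0.85,-0.3],[-0.043,0.12,0.104],95]])

```text
t: 0.93
ee_pos: [0.3203, -0.4097, 0.291]
orientation: [175.7, -22.4, -2.7]
wrist_force: [0.6, -0.3, 0.6]
width: 1.002
grip_force: 0.0
```

```bash
cat >> h.py <<'E'
z=np.array([0,0,1.]); az=lambda d:np.array([np.cos(np.radians(d)),np.sin(np.radians(d)),0])
H=np.array([.6297,-.2038,.1495]); e=np.radians(44.3); h1=az(-24.7)
A=h1*np.cos(e)+z*np.sin(e); TZ=h1*np.sin(e)-z*np.cos(e); G=H-A*.0635; F1=frame(A,TZ)
h2=az(81.7); F2=frame(h2,-z); CONE=np.array([.4235,.3785,.138])
E
cat > pre.py <<'E'
import sys
from h import *
b=float(sys.argv[1]); s=sense(); print(s['t'],s['joint_pos'].round(1),s['ee_pos'].round(4),s['orientation'].round(2),s['wrist_force'].round(1)); print(go(G-TZ*b,F1))
E
python3 pre.py .12
```

```text
0.9333 [-67.6 -21.9 117.1  19.2  71.8  22. ] [ 0.3203 -0.4097  0.291 ] [175.75 -22.41  -2.68] [ 0.6 -0.3  0.6]
(array([ 0.64 , -1.399,  0.703]), array([-0.0445,  0.1161,  0.1071]))
```

>>> send_rows(commands=[[[0.35,-1.0,0.2],[-0.0445,0.116,0.107],95],[[0.35,-1.0,0.2],[-0.0445,0.116,0.107],95],[[0.35,-1.0,0.2],[-0.0445,0.116,0.107],95],[[0.35,-1.0,0.2],[-0.0445,0.116,0.107],95],[[0.35,-1.0,0.2],[-0.0445,0.116,0.107],95],[[0.35,-1.0,0.2],[-0.0445,0.116,0.107],95],[[0.35,-1.0,0.2],[-0.0445,0.116,0.107],95],[[0.35,-1.0,0.2],[-0.0445,0.116,0.107],95],[[0.35,-1.0,0.2],[-0.0445,0.116,0.107],95],[[0.35,-1.0,0.2],[-0.0445,0.116,0.107],95]])

```text
t: 1.77
ee_pos: [0.4148, -0.219, 0.2679]
orientation: [180.0, -44.3, -24.9]
wrist_force: [0.5, 0.7, -0.0]
width: 0.999
grip_force: 0.0
```

```bash
python3 pre.py .12
```

```text
1.7667 [-41.  -48.7 140.   15.5  46.5  67.5] [ 0.4148 -0.219   0.2679] [179.98 -44.29 -24.86] [ 0.5  0.7 -0. ]
(array([-0.056, -0.519,  0.482]), array([ 0.0007,  0.    , -0.0006]))
```

>>> send_rows(commands=[[[-0.055,-0.518,0.3],[0,0,0],95],[[-0.055,-0.518,0.3],[0,0,0],95],[[-0.055,-0.518,0.3],[0,0,0],95],[[-0.055,-0.518,0.48],[0,0,0],95],[[-0.055,-0.518,0.48],[0,0,0],95],[[-0.055,-0.518,0.48],[0,0,0],95],[[-0.055,-0.518,0.48],[0,0,0],95],[[-0.055,-0.518,0.48],[0,0,0],95]])

```text
t: 2.43
ee_pos: [0.5126, -0.1496, 0.1942]
orientation: [-180.0, -44.6, -24.9]
wrist_force: [0.6, 0.3, -0.2]
width: 0.999
grip_force: 0.0
```

```bash
python3 pre.py -.002; python3 - <<'E'
from h import *
p,_=get_image('top');q,_=get_image('side')
a=cv2.resize(p[140:300,290:450],(400,400))
b=cv2.resize(q[190:350,280:440],(400,400))
cv2.imwrite('pics/c3.png',np.hstack([a,b])[:,:,::-1])
E
```

```text
2.4333 [-20.4 -31.1 138.2  -6.5  28.6  98.9] [ 0.5126 -0.1496  0.1942] [-179.99  -44.58  -24.87] [ 0.6  0.3 -0.2]
(array([-0.015,  0.   ,  0.621]), array([ 0.0006, -0.0016, -0.0007]))
```

View pics/c3.png

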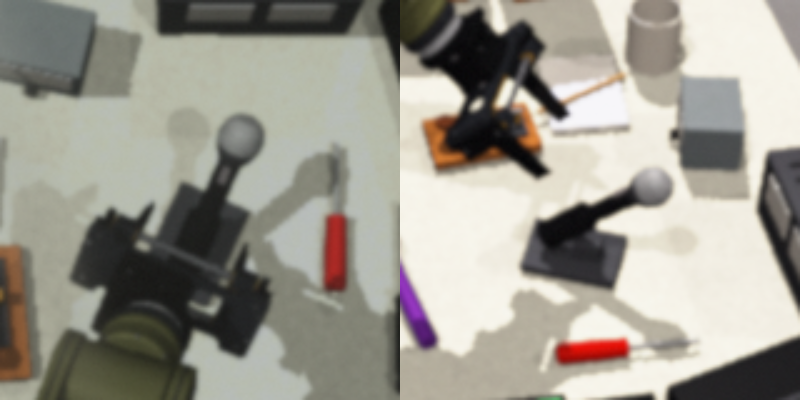

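In the top crop the open fingers sit on either side of the handle axis, around (195,230), and the path in is clear. I'll advance along the tool axis.

>>> send_rows(commands=[[[-0.005,0,0.15],[0,-0.001,0],95],[[-0.01,0,0.3],[0,-0.001,0],95],[[-0.015,0,0.42],[0,-0.001,0],95],[[-0.015,0,0.52],[0,-0.001,0],95],[[-0.015,0,0.58],[0,-0.001,0],95],[[-0.015,0,0.62],[0,-0.001,0],95],[[-0.015,0,0.62],[0,-0.001,0],95],[[-0.015,0,0.62],[0,-0.001,0],95]])

```text
t: 3.2
ee_pos: [0.5866, -0.1792, 0.1236]
orientation: [179.5, -42.3, -24.7]
wrist_force: [0.5, -0.6, 0.4]
width: 0.997
grip_force: 0.0
```

```bash
python3 pre.py -.002
```

```text
3.2 [-20.5 -10.7 130.4 -10.5  18.4 103.1] [ 0.5866 -0.1792  0.1236] [179.54 -42.28 -24.74] [ 0.5 -0.6  0.4]
(array([-0.047,  0.021,  0.092]), array([ 0.0027,  0.0112, -0.0001]))
```

Joint 5 is at its limit, so I'll hold the tool steeper (pitch about -32°) and keep the mic's angle in the grip in mind later.

```bash
cat >> h.py <<'E'
e3=np.radians(32); F3=frame(h1*np.cos(e3)+z*np.sin(e3), h1*np.sin(e3)-z*np.cos(e3))
E
python3 - <<'E'
from h import *
print(go(G-F3[:,2]*.03,F3),go(G+F3[:,2]*.002,F3))
E
```

```text
(array([-0.021,  0.022, -0.066]), array([ 0.0027, -0.0571, -0.0004])) (array([-0.049,  0.021,  0.092]), array([ 0.0027, -0.0571, -0.0004]))
```

>>> send_rows(commands=[[[-0.02,0.02,-0.066],[0.003,-0.057,0],95],[[-0.02,0.02,-0.066],[0.003,-0.057,0],95],[[-0.02,0.02,-0.066],[0.003,-0.057,0],95],[[-0.02,0.02,-0.066],[0.003,-0.057,0],95],[[-0.02,0.02,-0.066],[0.003,-0.057,0],95]])

```text
t: 3.62
ee_pos: [0.5733, -0.177, 0.1287]
orientation: [-179.9, -31.9, -24.7]
wrist_force: [-0.6, -0.3, 0.7]
width: 0.997
grip_force: 0.0
```

```bash
python3 - <<'E'
from h import *
s=sense();print(s['ee_pos'],s['orientation'],s['joint_pos'].round(1));print(go(G+F3[:,2]*.002,F3))
E
```

```text
[ 0.57330525 -0.17698826  0.12872793] [-179.9181782   -31.91412861  -24.72822126] [-21.5 -10.2 126.1  -3.   32.2  95.2]
(array([0.01 , 0.004, 0.155]), array([-0.0004,  0.0005, -0.0001]))
```

>>> send_rows(commands=[[[0.004,0.002,0.08],[0,0,0],95],[[0.01,0.004,0.13],[0,0,0],95],[[0.01,0.004,0.155],[0,0,0],95],[[0.01,0.004,0.155],[0,0,0],95],[[0.01,0.004,0.155],[0,0,0],45],[[0.01,0.004,0.155],[0,0,0],45],[[0.01,0.004,0.155],[0,0,0],45],[[0.01,0.004,0.155],[0,0,0],45],[[0.01,0.004,0.155],[0,0,0],45]])

```text
t: 4.37
ee_pos: [0.5904, -0.1855, 0.1045]
orientation: [-179.9, -31.9, -24.7]
wrist_force: [-0.3, -0.3, -0.4]
width: 0.706
grip_force: 0.0
```

```bash
python3 - <<'E'
from h import *
s=sense();print(s['ee_pos'],s['orientation'],s['joint_pos'].round(1),s['width']);print(go(G+F3[:,2]*.002,F3))
p,_=get_image('top');q,_=get_image('side')
a=cv2.resize(p[150:250,330:430],(400,400),interpolation=2)
b=cv2.resize(q[220:320,310:410],(400,400),interpolation=2)
cv2.imwrite('pics/c4.png',np.hstack([a,b])[:,:,::-1])
E
```

```text
[ 0.59035234 -0.18547537  0.10447531] [-179.90142062  -31.94099383  -24.72499681] [-21.8  -5.5 124.6  -3.   29.   95.2] 0.7062314701009609
(array([-0.007,  0.001,  0.002]), array([-0.0005,  0.0003, -0.0001]))
```

View pics/c4.png

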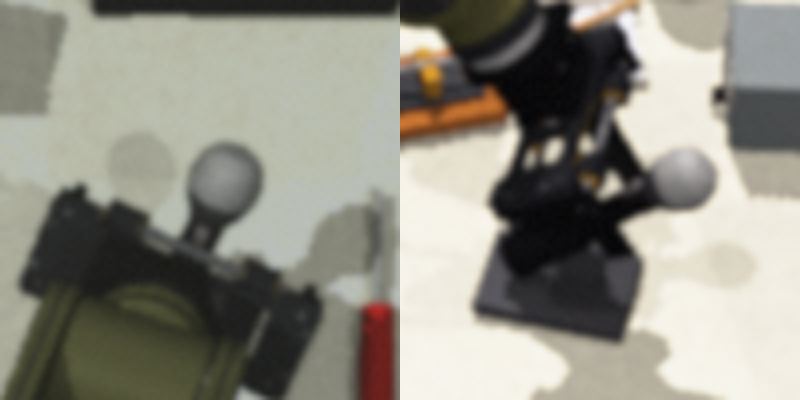

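The fingers straddle the handle, which runs from the head at (225,180) in the top crop down between the jaws. Closing now.

>>> send_rows(commands=[[[0,0,0],[0,0,0],20],[[0,0,0],[0,0,0],20],[[0,0,0],[0,0,0],15],[[0,0,0],[0,0,0],10],[[0,0,0],[0,0,0],10],[[0,0,0],[0,0,0],10],[[0,0,0],[0,0,0],10],[[0,0,0],[0,0,0],10],[[0,0,0],[0,0,0],10],[[0,0,0],[0,0,0],10],[[0,0,0],[0,0,0],10],[[0,0,0],[0,0,0],10]], newtons=30)

```text
t: 5.47
ee_pos: [0.5902, -0.1858, 0.1041]
orientation: [-179.9, -31.9, -24.7]
wrist_force: [-3.0, -4.1, 2.3]
width: 0.257
grip_force: 30.0
```

```bash
python3 - <<'E'
from h import *
s=sense();print(s);R0=rot(s['orientation']);print(R0.inv().apply(A)*.1/.2, R0.inv().apply(A))
E
```

```text
{'t': 5.4667, 'joint_pos': array([-21.78204971,  -5.44214759, 124.61770335,  -3.07615592,
        28.99035588,  95.17507027]), 'qd': array([ 0.10325485,  0.00425958, -0.02300248, -0.00795906, -0.03347281,
        0.04496784]), 'effort': array([  2.97021702, -27.66500652, -32.65415668,   0.80403965,
        -1.8308457 ,   0.17424506]), 'ee_pos': array([ 0.59015726, -0.18581738,  0.10405419]), 'orientation': array([-179.94510849,  -31.90021957,  -24.70701428]), 'wrist_force': array([-3.03143571, -4.14078783,  2.31730757]), 'ft_torque': array([-0.71081434,  0.64158652, -0.34109441]), 'grip_force': 30.011302828788757, 'width': 0.257337049477049}
[ 4.88336548e-01 -1.46668807e-04 -1.07365702e-01] [ 9.76673097e-01 -2.93337614e-04 -2.14731405e-01]
```

>>> send_rows(commands=[[[0.024,0,-0.0055],[0,0,0],10],[[0.049,0,-0.011],[0,0,0],10],[[0.078,0,-0.018],[0,0,0],10],[[0.107,0,-0.025],[0,0,0],10],[[0.136,0,-0.031],[0,0,0],10],[[0.146,0,-0.034],[0,0,0],10]])

```text
t: 5.97
ee_pos: [0.6051, -0.1924, 0.1186]
orientation: [-179.9, -31.1, -24.7]
wrist_force: [-2.6, -0.2, -2.9]
width: 0.262
grip_force: 30.0
```

>>> send_rows(commands=[[[0.04,0,-0.009],[0,0,0],10],[[0.08,0,-0.019],[0,0,0],10],[[0.12,0,-0.028],[0,0,0],10],[[0.16,0,-0.037],[0,0,0],10],[[0.2,0,-0.047],[0,0,0],10],[[0.24,0,-0.056],[0,0,0],10],[[0.28,0,-0.065],[0,0,0],10],[[0.32,0,-0.075],[0,0,0],10],[[0.35,0,-0.082],[0,0,0],10],[[0.35,0,-0.082],[0,0,0],10],[[0.35,0,-0.082],[0,0,0],10]])

```text
t: 6.88
ee_pos: [0.6558, -0.2158, 0.1764]
orientation: [-179.9, -31.9, -24.7]
wrist_force: [0.4, 0.1, -3.3]
width: 0.257
grip_force: 30.0
```

```bash
cat > seemic.py <<'E'
# mic axis from clouds, near the gripper: head sphere centre; axis assumed through the grasp point
from h import *
np.set_printoptions(precision=4,suppress=True)
s=sense();R0=rot(s['orientation']);g=s['ee_pos']-R0.apply([0,0,.002])
print(s['t'],s['ee_pos'],s['orientation'],s['joint_pos'].round(1),s['wrist_force'],s['width'])
for n in('top','side'):
    p,d=get_image(n);W=cloud(n,d).reshape(-1,3); L=R0.inv().apply(W-g)
    c=p.reshape(-1,3).astype(int)
    m=(L[:,0]>.043)&(L[:,0]<.105)&(np.abs(L[:,1])<.04)&(np.abs(L[:,2])<.06)&(c.min(1)>70)
    X=L[m]
    if len(X)<20: print(n,len(X)); continue
    q=least_squares(lambda v:np.linalg.norm(X-v,axis=1)-.0245,X.mean(0),loss='soft_l1',f_scale=.002)
    print(n,'head centre in tool',q.x,len(X),np.sqrt(2*q.cost/len(X)),'angle',np.degrees(np.arctan2(q.x[2],q.x[0])),np.degrees(np.arctan2(q.x[1],q.x[0])), 'world',R0.apply(q.x)+g)
    cv2.imwrite(f'pics/m_{n}.png',p[:,:,::-1])
E
python3 seemic.py
```

```text
6.8833 [ 0.6558 -0.2158  0.1764] [-179.8997  -31.9074  -24.7346] [-22.2  -1.4 113.   -2.1  36.5  93.9] [ 0.374   0.1196 -3.3422] 0.2568063440631123
top head centre in tool [ 0.0609 -0.0016 -0.0118] 289 0.001812107559126319 angle -10.989774837332872 -1.545177358243476 world [ 0.6968 -0.2329  0.2203]
side head centre in tool [ 0.0596 -0.0018 -0.0137] 230 0.002014047962856586 angle -12.982110844160369 -1.7668313892260221 world [ 0.695  -0.2318  0.2212]
```

The mic is fully out, with 102 mm of travel. The head sits 12° off tool x in the grip. Next I plan the transfer.

```bash
cat >> h.py <<'E'
from scipy.spatial.transform import Slerp
b=np.radians(12); F4=frame(np.cos(b)*h2-np.sin(b)*z, -np.cos(b)*z-np.sin(b)*h2)
HT=np.array([.0603,-.0009,-.0128])
def final(back=0,up=0): return CONE-h2*(.0745+back)+z*up-F4@HT+.002*F4[:,2]
E
python3 - <<'E'
from h import *
R0=rot(sense()['orientation']);rel=(R0.inv()*R.from_matrix(F4)).as_rotvec()
print(np.degrees(rel),final())
Rm=(R0*R.from_rotvec(rel/2)).as_matrix();print(go([.50,-.10,.30],Rm))
E
```

```text
[  18.58085395  -30.31424235 -106.71500374] [0.40467738 0.24324104 0.13606049]
(array([-0.475, -0.202, -1.028]), array([ 0.0516, -0.0842, -0.2964]))
```

>>> send_rows(commands=[[[0.1,0,-0.17],[0,0,0],10],[[0.21,0,-0.34],[0,0,0],10],[[0.21,0,-0.45],[0.01,-0.017,-0.06],10],[[0.1,-0.04,-0.6],[0.016,-0.025,-0.09],10],[[-0.05,-0.08,-0.75],[0.023,-0.038,-0.13],10],[[-0.2,-0.12,-0.9],[0.03,-0.05,-0.17],10],[[-0.35,-0.16,-1.0],[0.037,-0.06,-0.21],10],[[-0.475,-0.2,-1.0],[0.045,-0.073,-0.255],10],[[-0.475,-0.2,-1.0],[0.0516,-0.0842,-0.2964],10],[[-0.475,-0.2,-1.0],[0.0516,-0.0842,-0.2964],10],[[-0.475,-0.2,-1.0],[0.0516,-0.0842,-0.2964],10]])

```text
t: 7.9
ee_pos: [0.5029, -0.1013, 0.2955]
orientation: [168.7, -9.8, 30.6]
wrist_force: [-0.2, -0.6, -2.3]
width: 0.254
grip_force: 30.0
```

```bash
python3 - <<'E'
from h import *
s=sense();print(s['ee_pos'],s['orientation'],s['joint_pos'].round(1))
R0=rot(s['orientation']);rel=(R0.inv()*R.from_matrix(F4)).as_rotvec()
print(np.degrees(rel));print(go([.395,.10,.27],F4))
E
```

```text
[ 0.50291312 -0.10125576  0.29545412] [168.73153788  -9.75619623  30.55785026] [-17.1 -22.  115.6  -0.5  71.5  43.4]
[  9.37263628 -15.15721005 -53.23167901]
(array([ 0.025, -1.145, -0.092]), array([ 0.0521, -0.0842, -0.2957]))
```

>>> send_rows(commands=[[[0.0,-0.12,-0.06],[0.006,-0.01,-0.035],10],[[0.0,-0.25,-0.09],[0.012,-0.02,-0.07],10],[[0.0,-0.4,-0.09],[0.018,-0.03,-0.105],10],[[0.02,-0.55,-0.09],[0.025,-0.04,-0.14],10],[[0.02,-0.7,-0.09],[0.031,-0.05,-0.175],10],[[0.02,-0.85,-0.09],[0.037,-0.06,-0.21],10],[[0.02,-0.95,-0.09],[0.044,-0.07,-0.25],10],[[0.02,-1.0,-0.09],[0.052,-0.084,-0.2957],10],[[0.02,-1.0,-0.09],[0.052,-0.084,-0.2957],10],[[0.02,-1.0,-0.09],[0.052,-0.084,-0.2957],10],[[0.02,-1.0,-0.09],[0.052,-0.084,-0.2957],10]])

```text
t: 8.82
ee_pos: [0.4084, 0.0746, 0.275]
orientation: [179.9, 11.9, 81.4]
wrist_force: [-0.1, 0.2, -3.0]
width: 0.255
grip_force: 30.0
```

```bash
python3 seemic.py; python3 - <<'E'
from h import *
s=sense()
print(final(.05,.06));print(go(final(.05,.06),F4))
E
```

```text
8.8167 [0.4084 0.0746 0.275 ] [179.8837  11.9016  81.427 ] [ 10.4 -22.6 117.7 -11.3  88.7  19.6] [-0.142   0.1772 -3.0492] 0.25524604310012894
top 0
side head centre in tool [ 0.0595  0.0015 -0.0148] 22 0.001821093102323483 angle -13.95968966329483 1.4719909953729655 world [0.4191 0.1354 0.2792]
[0.39745957 0.19376475 0.19606049]
(array([ 0.653, -0.144,  0.267]), array([ 0.0003, -0.0005, -0.0016]))
```

View pics/m_side.png

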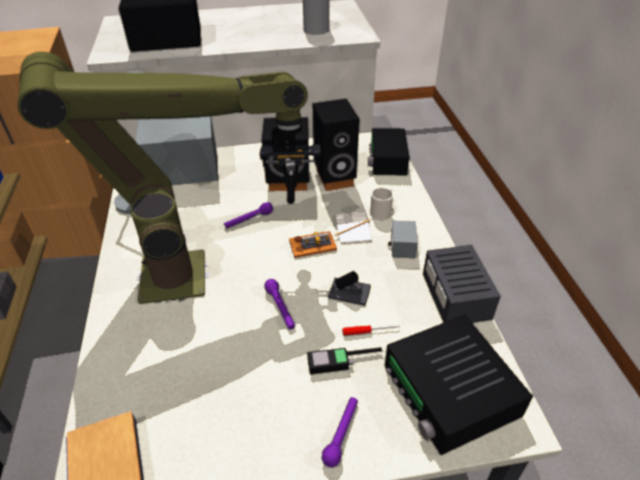

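The side view shows the mic hanging in front of the lower speaker with its foot at (291,200). Everything else is where it was. Next I approach to the stage point.

>>> send_rows(commands=[[[0.1,-0.02,0.04],[0,0,-0.001],10],[[0.2,-0.05,0.08],[0,0,-0.0015],10],[[0.32,-0.08,0.13],[0,0,-0.0015],10],[[0.44,-0.1,0.18],[0,0,-0.0015],10],[[0.55,-0.13,0.23],[0,0,-0.0015],10],[[0.62,-0.144,0.26],[0,0,-0.0015],10],[[0.65,-0.144,0.267],[0,0,-0.0015],10],[[0.65,-0.144,0.267],[0,0,-0.0015],10],[[0.65,-0.144,0.267],[0,0,-0.0015],10]])

```text
t: 9.67
ee_pos: [0.3975, 0.193, 0.1968]
orientation: [179.9, 11.9, 81.8]
wrist_force: [-0.5, 0.2, -2.6]
width: 0.255
grip_force: 30.0
```

```bash
sed -i 's/-.0009,-.0128/0,-.0128/' h.py; python3 - <<'E'
from h import *
np.set_printoptions(precision=4,suppress=True)
s=sense();print(s['t'],s['ee_pos'],s['orientation'],s['joint_pos'].round(1))
print(go(final(),F4))
R0=rot(s['orientation']);g=s['ee_pos']-R0.apply([0,0,.002])
m=R.from_matrix(F4).inv().apply(h2)
for n in('top','side'):
    p,d=get_image(n);W=cloud(n,d).reshape(-1,3);L=R0.inv().apply(W-g)
    t=L@m;X=L[(t>-.11)&(t<-.03)&(np.abs(L[:,1])<.025)&(np.abs(L@np.cross(m,[0,1,0]))<.03)]; print(n,len(X))
    if len(X)<30: continue
    def f(v):
        a=np.array([np.cos(v[0])*np.cos(v[1]),np.sin(v[1]),-np.sin(v[0])*np.cos(v[1])]);dd=X-[0,v[2],v[3]]
        return np.linalg.norm(dd-np.outer(dd@a,a),axis=1)-.0125
    q=least_squares(f,[.21,0,0,0],loss='soft_l1',f_scale=.002);print(np.degrees(q.x[:2]),q.x[2:],np.sqrt(2*q.cost/len(X)), (X@m).min())
E
```

```text
9.6667 [0.3975 0.193  0.1968] [179.9497  11.9383  81.7657] [ 25.1 -14.  118.7 -10.1  82.1  35.3]
(array([ 0.311, -0.005,  0.244]), array([ 0.0004, -0.0003,  0.0004]))
top 324
[11.6961 -0.2214] [ 0.0016 -0.0015] 0.0018498471968584349 -0.10465440544573942
side 143
[11.6748  0.5532] [ 0.001  -0.0029] 0.0022524920298336143 -0.10843414296002407
```

>>> send_rows(commands=[[[0.02,0,0.1],[0,0,0],10],[[0.04,0,0.2],[0,0,0],10],[[0.06,0,0.29],[0,0,0],10],[[0.12,-0.005,0.28],[0,0,0],10],[[0.18,-0.005,0.27],[0,0,0],10],[[0.24,-0.005,0.26],[0,0,0],10],[[0.28,-0.005,0.25],[0,0,0],10],[[0.311,-0.005,0.244],[0,0,0],10],[[0.311,-0.005,0.244],[0,0,0],10],[[0.311,-0.005,0.244],[0,0,0],10],[[0.311,-0.005,0.244],[0,0,0],10]])

```text
t: 10.68
ee_pos: [0.4032, 0.2439, 0.1358]
orientation: [180.0, 11.9, 81.9]
wrist_force: [0.4, -1.2, -2.9]
width: 0.259
grip_force: 30.0
```

```bash
python3 seemic.py; python3 - <<'E'
from h import *
print(go(final(),F4))
p,_=get_image('top');q,_=get_image('side')
cv2.imwrite('pics/c5.png',np.hstack([cv2.resize(p[200:340,60:200+40],(400,300))*1,cv2.resize(q[100:235,220:400],(400,300))])[:,:,::-1])
E
```

```text
10.6833 [0.4032 0.2439 0.1358] [179.9966  11.9497  81.8504] [ 30.1  -5.9 117.8  -9.7  75.7  41.3] [ 0.3683 -1.1766 -2.9369] 0.2587738322911983
top 0
side 19
(array([-0.001,  0.004, -0.002]), array([ 0.0001, -0.0003,  0.0007]))
```

View pics/c5.png

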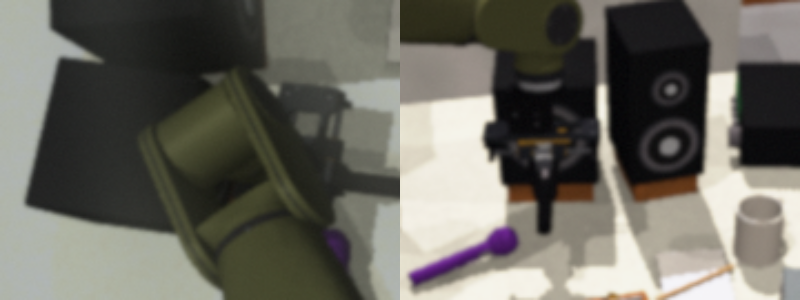

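The side crop shows the mic level and in line with the lower speaker's middle, held with its foot at about (545,225). The wrist passes well above the cabinet. I'll settle, then hand in.

>>> send_rows(commands=[[[0,0.004,0],[0,0,0],10],[[0,0.004,0],[0,0,0],10],[[0,0.004,0],[0,0,0],10],[[0,0.004,0],[0,0,0],10],[[0,0.004,0],[0,0,0],10],[[0,0.004,0],[0,0,0],10]])

```text
t: 11.38
ee_pos: [0.4039, 0.2437, 0.1355]
orientation: [-180.0, 11.9, 81.8]
wrist_force: [-0.2, -0.7, -3.3]
width: 0.255
grip_force: 30.0
```

```bash
python3 -c "
from h import *
s=sense();print(s['qd'].round(2),s['width'],go(final(),F4))
print(finish_job())"
```

```text
[ 0.03  0.06 -0.1  -0.09  0.15  0.02] 0.2552763771430371 (array([-0.002, -0.   , -0.002]), array([ 0.0001, -0.0003,  0.0007]))
the job is handed in; nothing more can be done
None
```

I drew the microphone out of its holder and handed the job in at about 11.4 s, with the gripper holding it level and aimed at the single cone's centre, head about 5 cm in front; the arm is within about 1 mm of the planned pose, but the gripper hid the head from both cameras at the end, so I couldn't check that gap directly.

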